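# Zero and lock the rotary microscope stage

### The job

Set the rotary stage to zero: turn its round black table by the scalloped edge until the small V notch points straight at the pointer on the base, then turn the winged clamp screw clockwise until it is fully tight, so that the table is locked there. The stage starts unclamped. Leave the other things on the bench where they are.

Things in the scene. Friction and masses are not known exactly. Their poses are not given: they have to be found in the camera images.
- stage (a joint): Angle of the round table about its upright axis, rad: 0 when the V notch points straight at the pointer, growing anticlockwise seen from above. It starts at 0.6 to 2.1, so the short way home is clockwise. No stops. Light friction (0.12 N m, under 2 N at the rim); it stays where it is left.
- stage_axis (a point): Centre of the round table's top face, 48 mm above the bench. The table is a flat black disc 172 mm across, 14 mm thick (34 to 48 mm above the bench), with a slide and clips up to 4 mm high on it. This point belongs to the fixed base: its x axis points away from the pointer (the pointer side is -x), z up.
- scallop (a point): Middle of one of the six finger scallops in the table's rim, 72 mm from the axis, at the height of the table's top; it turns with the table. Scallops: round (radius 22 mm), 39 mm wide at the mouth, 14 mm deep, right through, 60 degrees apart; this one is 30 degrees anticlockwise of the V notch. A closed fingertip lowered into one can push its flank along the circle, either way.
- notch (a point): Mouth of the V notch in the table's rim, 86 mm from the axis, at the height of the table's top. The notch is 20 mm wide at the rim, 17 mm deep, cut right through, in the middle of the land between two scallops.
- index_tip (a point): Tip of the fixed dark steel pointer, 88.5 mm from the table's axis, at the height of the table's top. It is a blade that slopes down from the top of the index pillar, a post 14 mm wide, 18 mm deep, 75 mm high, 102 to 120 mm from the axis. Base plate below: 12 mm high, 160 mm wide, from 132 mm on the pointer side to 85 mm on the far side of the axis. The base does not move.
- wings (a point): Centre of the black winged clamp screw's wings, on its upright axis, 72 mm above the bench, 117 mm from the table's axis, 38 mm right of the pillar's centre (seen from the pillar towards the table). x axis along the wings, z up. Wings 52 mm tip to tip, 9 mm thick, from 63 to 81 mm above the bench; turning, they pass the pillar with 5 mm to spare. Grip their flat sides from above.
- strap_end (a point): End of the steel clamping strap, 60 mm from the table's axis, on its upper face, 55 mm above the bench. The strap, 14 mm wide and 5 mm thick, runs from below the wings over the table's rim towards the axis; fingers gripping the wings should stay above it (57 mm above the bench).
- clamp (a joint): Angle of the clamp screw, rad: grows clockwise seen from above, 0 fully slack, 1.3 fully tight (hard stop). It starts at 0 to 0.3. From about 0.8 the strap bears on the table and brakes it, tighter towards the stop. At about 0.65 one wing points straight at the pillar. Under 0.3 N m turns it; it stays where it is left.
- petri_dish: closed round glass dish, 91 mm across, 16 mm high; origin at the centre of its underside.
- slide_box: grey box for slides, 100 x 86 x 34 mm; origin at the centre of its underside.
- forceps: steel forceps lying flat, 130 mm long along x, 9 mm high.
- marker: marker pen lying flat, 130 mm long along x, 14 mm thick.
- dropper_a: amber dropper bottle, 34 mm across, 80 mm high; origin at the centre of its underside.
- dropper_b: a second bottle like dropper_a.
- tally_counter: dark desk cell counter with keys, 125 x 75 x 24 mm; origin at the centre of its underside.

How it is judged (in metres and radians):
On the way, in this order (a step that is already met when the one before it is completed fails the run):
1. the V notch points at the pointer while the clamp is still slack (value of joint stage between -0.06 and 0.06 rad and value of joint clamp below 0.7 rad), for 0.2 s.
2. the clamp is tight (value of joint clamp above 1.15 rad), for 0.2 s.
At the end, for the whole second after the job is handed in: The notch points at the pointer within 0.06 rad (about 5 mm at the rim), the clamp screw is tight (at least 1.15 of its 1.3 rad), and the table is at rest (value of joint stage between -0.06 and 0.06 rad and value of joint clamp above 1.15 rad and velocity of joint stage between -0.03 and 0.03 rad/s); the robot touches nothing.
It fails at once if another thing on the bench is shoved more than 25 mm (distance of any of petri_dish, slide_box, forceps, marker, dropper_a, dropper_b, tally_counter from where it was at the start of the episode above 0.025 m).
It also fails if it takes over 58 s, if anything falls off the work surface, if the arm or the gripper's body presses on something with over 40 N, if the wrist force passes 120 N, or if a joint passes its speed limit or range.

### The arm

A 6-joint arm with a two-finger parallel gripper is mounted at the origin on the work surface. World frame = base frame: x ahead of the robot, y to its left, z up, the work surface at z = 0. Lengths are in m, angles in degrees, forces in N, time in s.
With the tool pointing down it reaches from about 0.4 to 0.825 m from the base axis. Payload 7 kg.
Tool frame: the origin (TCP) lies on the centre line of the jaws, within the pads' length; the fingertips stand 22 mm ahead of it and the grasp point (between the pads) lies 3 mm ahead of it; z points along the fingers, y is the line along which they close (so a half turn about z gives the same grasp; the last joint's range is limited). The gripper opens to 88 mm and grips with 3 to 60 N. Pads are 19 mm wide; open, the fingers measure 130 mm over their backs; the gripper's body (78 mm by 193 mm) begins 47 mm behind the grasp point.
Start: joints at [-47.664, 20.546, 0.682, 0, -70.136, -16.507], TCP at [0.294, -0.608, 0.249] pointing down, gripper open.
Joint ranges: [-176.03, 176.03], [-82.01, 121.73], [-58.28, 71.71], [-173.87, 95.51], [-174.79, -0.11], [-173.66, 173.66]. Speed limits (degrees/s): [136.94, 136.94, 172.46, 180, 180, 180].

### API

Orientations are given as [roll, pitch, yaw] about the fixed x, y, z axes, in that order (R = Rz(yaw) Ry(pitch) Rx(roll)).
In Python, from plant import get_state, cams, r gives the robot as it stands.
- The arm moves only by the tool apply_moves, never from a script. Its argument "targets" is a list of rows, each an object with "dp": the shift along the world's x, y, z in m, a list of three; "yaw": the turn about the world's z in degrees. In form: [{"dp": [x, y, z], "yaw": yaw}, ...]. A call has 1 to 20 rows; each row is the pose to reach, as a shift and turn from the pose commanded when the call began; what a row does not reach only later rows make up. A row lasts 1/12 s, in which the tool goes at most 41.7 mm and 7.16 degrees, less where a joint would pass 70% of its speed; a pose out of reach is approached as far as the arm can. A call with a gripper value outside its range is refused whole. "grip" is the gripper command: -1 is fully open, 1 is shut, values between are in proportion, set as the call begins (left out, the last holds). The fingers move at their own pace and stop on an object; "squeeze" is the grip in N (left out, the last holds). Time passes only in rows, so rows that repeat a pose let the fingers close. It gives the time, the measured TCP pose, the force, the opening and the grip force at its end, in the units of the state.
- get_state(): the state, without advancing time (a new reading comes with each control period).
- cams.capture(name): name is "scene" or "top" or "wrist"; returns a dict with "image" (420x560x3 uint8, red, green, blue), "range_z" (420x560 float32, m along the optical axis (not along the pixel's ray), 0 where there is no reading), "fx", "fy", "cx", "cy" (pixels), "k1" (the pictures are not rectified: a ray, as slopes to the right and down, at radius r is drawn at 1 + k1 r^2 times it, then the intrinsics apply), "R" (3x3) and "t" (3): a world point X has camera coordinates R X + t; the wrist camera has in their place "T_tool_cam" (4x4, takes a point from camera to tool coordinates, whose origin is the TCP and whose axes are the flange's). Camera axes: x right, y down, z forward; pixel columns grow to the right and rows downward; lengths in m; the calibration is good to about 2 mm. A picture is of the moment at which its call begins: read the wrist's pose just before it.
- r.close_job(): hands the job in; it is judged then, once.
The state is a dict: "time_s": time; "joints": joint angles; "qd": joint speeds; "joint_torque": joint torques, N m; "tcp_pos": TCP position; "eef_rot": TCP orientation; "contact_force": force on the tool from outside, world axes, zero at the start; "moment": the same for the moment, N m; "gripper_width": finger opening in m; "gripper_force": force on a finger pad.
Only numpy, scipy, OpenCV 4.12 (cv2) and the standard library are available. Lean on these libraries where they do the work, as an engineer would, in place of code of your own. Each camera call takes 0.05 s, during which the arm holds its last target. There are 200 camera calls.

## Working session

There is one attempt and no reset: what is moved stays moved. The work goes in short steps, Python scripts to look and compute and a tool call to move; the robot and the scene stay as the last step left them, time stands still between calls to the robot, and variables do not carry over. Pictures are saved under pics/ and viewed, at most 10 in all, crops included, and the job is handed in when it is done.

Besides the shell and the picture viewer there is one more tool, called after "Call:" as name(argument=value, ...), one argument or row to a line, values as JSON. apply_moves: Moves the arm, as the interface text tells. Its arguments: {"type":"object","properties":{"targets":{"type":"array","items":{"type":"object","properties":{"dp":{"type":"array","items":{"type":"number"}},"yaw":{"type":"number"}}}},"grip":{"type":"number"},"squeeze":{"type":"number"}},"required":["targets"]}

```bash
mkdir -p pics
cat > h.py <<'E'
import numpy as np, cv2
from plant import get_state, cams, r
from scipy.spatial.transform import Rotation as Ro
def cap(n):
    s=get_state(); c=cams.capture(n)
    if 'T_tool_cam' in c:
        T=np.eye(4); T[:3,:3]=Ro.from_euler('xyz',s['eef_rot'],degrees=True).as_matrix(); T[:3,3]=s['tcp_pos']
        W=T@np.array(c['T_tool_cam']); c['Rw']=W[:3,:3]; c['C']=W[:3,3]
    else:
        R=np.array(c['R']); c['Rw']=R.T; c['C']=-R.T@np.array(c['t'])
    return c
def rays(c,uv):
    uv=np.atleast_2d(uv).astype(float)
    d=np.c_[(uv[:,0]-c['cx'])/c['fx'],(uv[:,1]-c['cy'])/c['fy']]; x=d.copy()
    for _ in range(10): x=d/(1+c['k1']*(x**2).sum(1,keepdims=True))
    return np.c_[x,np.ones(len(x))]@c['Rw'].T
def onz(c,uv,z):
    d=rays(c,uv); return c['C']+d*((z-c['C'][2])/d[:,2])[:,None]
def proj(c,X):
    p=(np.atleast_2d(X)-c['C'])@c['Rw']; x=p[:,:2]/p[:,2:]
    x=x*(1+c['k1']*(x**2).sum(1,keepdims=True)); return x*[c['fx'],c['fy']]+[c['cx'],c['cy']]
def save(n,im): cv2.imwrite(n,cv2.cvtColor(im,cv2.COLOR_RGB2BGR))
E
python3 - <<'E'
from h import *
print(get_state())
a=cap('top'); b=cap('scene')
save('pics/top.png',a['image']); save('pics/scene.png',b['image'])
np.savez('top.npz',**a)
print(a['C'],a['fx'],b['C'])
E
```

```text
{'time_s': 0.0, 'joints': array([-4.76627639e+01,  2.05916001e+01,  6.33851069e-01, -1.99954324e-02,
       -7.01347038e+01, -1.65064394e+01]), 'qd': array([ 0.03075137,  0.02537991,  0.05878273, -0.01960358,  0.00801564,
        0.02554975]), 'joint_torque': array([ 9.60592624e-04, -5.82714808e+01,  2.93067062e+01,  6.99717969e+00,
        7.08267806e-03, -1.63276868e-04]), 'tcp_pos': array([ 0.29388823, -0.60716797,  0.24762176]), 'eef_rot': array([ 1.79906016e+02, -8.24825788e-03, -1.54176006e+02]), 'contact_force': array([0.17728736, 0.15568448, 0.75945711]), 'moment': array([-0.02586686,  0.05727751, -0.01236989]), 'gripper_force': 0.0, 'gripper_width': 0.08726490275642862}
[ 0.45091201 -0.01468249  0.81635878] 380.8364763384433 [ 0.85891355 -0.51198899  0.65716585]
```

View pics/top.png

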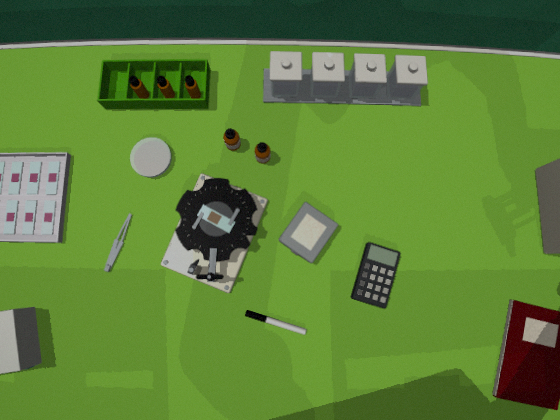

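View pics/scene.png

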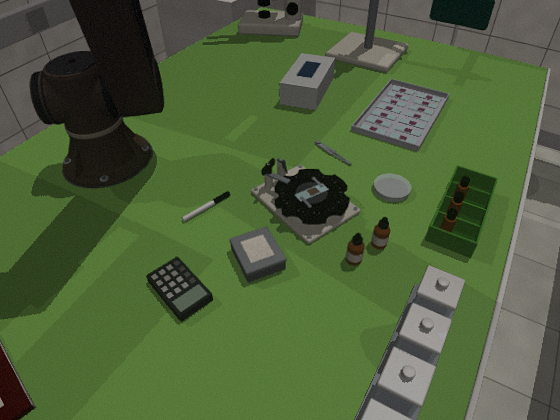

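The top view shows the stage at about (216,220), its pillar and wings at (200,272), with the dish and bottles clear of it. I'll zoom in there and measure.

Run:
```python
from h import *
a=dict(np.load('top.npz')); im=a['image']
cr=cv2.resize(im[160:305,145:290],None,fx=4,fy=4,interpolation=cv2.INTER_CUBIC)
cr=np.clip(cr.astype(float)*1.8+15,0,255).astype(np.uint8); save('pics/crop.png',cr)
g=im.max(2); m=((g<45)).astype(np.uint8); m[:160]=0;m[270:]=0;m[:,:165]=0;m[:,275:]=0
m=cv2.morphologyEx(m,cv2.MORPH_OPEN,np.ones((3,3)))
c=max(cv2.findContours(m,0,2)[0],key=cv2.contourArea)
(u,v),R=cv2.minEnclosingCircle(c); print(u,v,R,onz(a,[[u,v],[u+R,v]],.048))
for p in [(216,220),(0,0),(559,419)]: print(p,onz(a,[p],0.048))
```

```text
215.9166717529297 218.7604217529297 41.62943649291992 [[0.56692364 0.10466388 0.048     ]
 [0.56765788 0.01985532 0.048     ]]
(216, 220) [[0.56437278 0.10440878 0.048     ]]
(0, 0) [[1.10258019 0.66359948 0.048     ]]
(559, 419) [[ 0.15268641 -0.6052906   0.048     ]]
```

View pics/crop.png

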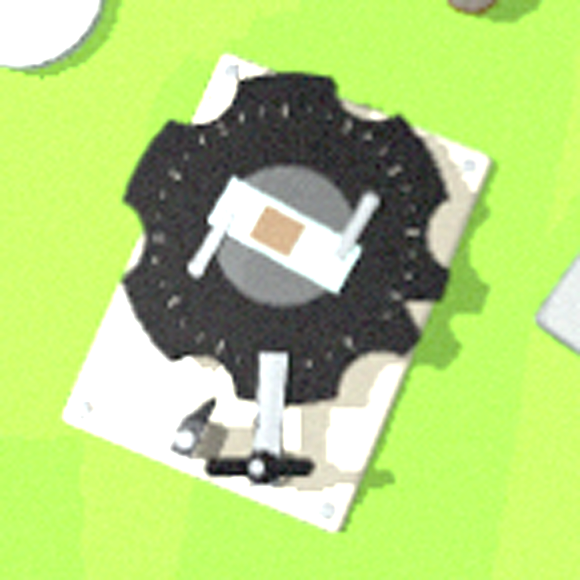

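The stage axis is near (0.567, 0.105). The notch sits about 85° anticlockwise of the pointer, and the pointer is at a world bearing of about 156°. I'll use the scallop on the +y side, away from the strap. First I'll hover over the stage and look from close by.

Call:
apply_moves(
  targets=[
    {"dp":[0.25,0.66,0.05],"yaw":140},
    {"dp":[0.25,0.66,0.05],"yaw":140},
    {"dp":[0.25,0.66,0.05],"yaw":140},
    {"dp":[0.25,0.66,0.05],"yaw":140},
    {"dp":[0.25,0.66,0.05],"yaw":140},
    {"dp":[0.25,0.66,0.05],"yaw":140},
    {"dp":[0.25,0.66,0.05],"yaw":140},
    {"dp":[0.25,0.66,0.05],"yaw":140},
    {"dp":[0.25,0.66,0.05],"yaw":140},
    {"dp":[0.25,0.66,0.05],"yaw":140},
    {"dp":[0.25,0.66,0.05],"yaw":140},
    {"dp":[0.25,0.66,0.05],"yaw":140},
    {"dp":[0.25,0.66,0.05],"yaw":140},
    {"dp":[0.25,0.66,0.05],"yaw":140},
    {"dp":[0.25,0.66,0.05],"yaw":140},
    {"dp":[0.25,0.66,0.05],"yaw":140},
    {"dp":[0.25,0.66,0.05],"yaw":140},
    {"dp":[0.25,0.66,0.05],"yaw":140},
    {"dp":[0.25,0.66,0.05],"yaw":140},
    {"dp":[0.25,0.66,0.05],"yaw":140},
  ],
  grip=1,
  squeeze=20,
)

```text
time_s: 1.77
tcp_pos: [0.544, 0.0535, 0.2978]
eef_rot: [180.0, 0.1, -13.7]
contact_force: [0.3, -0.4, -0.4]
gripper_width: 0.0006
gripper_force: 0.0
```

Run:
```python
from h import *
s=get_state(); print(s['tcp_pos'],s['eef_rot'],s['time_s'],s['gripper_width'])
a=cap('wrist'); np.savez('w1.npz',**a); print(a['C'],a['Rw'],a['fx'],a['k1'])
save('pics/w1.png',np.clip(a['image'].astype(float)*1.6,0,255).astype(np.uint8))
print(proj(a,[[.567,.1047,.048]]))
```

```text
[0.54395262 0.05353163 0.29783331] [ 1.79958061e+02  7.06723203e-02 -1.36761796e+01] 1.7667 0.0005816802374804877
[0.61151667 0.03679929 0.43479493] [[-2.35979385e-01 -9.37873668e-01 -2.54375142e-01]
 [-9.71758061e-01  2.27740316e-01  6.18111657e-02]
 [-3.95896289e-05  2.61777255e-01 -9.65128316e-01]] 301.2680385871999 0.02056958571113722
[[234.3187805  177.81150258]]
```

View pics/w1.png

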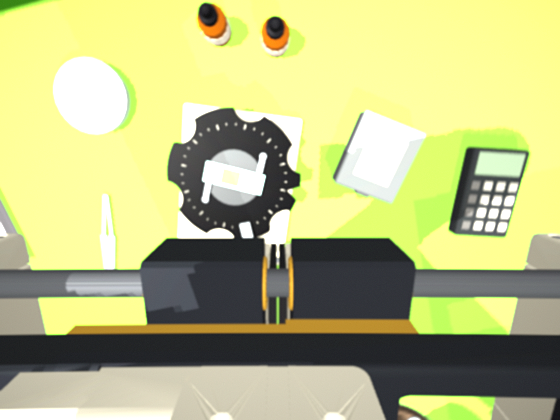

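The wrist view shows the disc at (234,177), where the top view predicted it. The bottles and dish are clear, but the gripper hides the pointer. I'll take the angles from base-plate corners, notch and wings in the top view.

Run:
```python
from h import *
a=dict(np.load('top.npz'))
f=lambda p,z: onz(a,np.array(p)/4+[145-.375,160-.375],z)[:,:2]
P=f([(228,55),(492,155),(338,532),(63,416)],.012)
print(P,[np.linalg.norm(P[i]-P[(i+1)%4]) for i in range(4)])
far=(P[0]+P[1])/2; near=(P[2]+P[3])/2; x=(far-near)/np.linalg.norm(far-near)
print('axis from plate',far-.085*x,'pointer bearing',np.degrees(np.arctan2(*(-x)[::-1])))
# disc centre: circle fit on land rim points from dark contour
im=a['image']; m=(im.max(2)<45).astype(np.uint8); m[:160]=0;m[262:]=0;m[:,:165]=0;m[:,260:]=0
c=max(cv2.findContours(m,0,cv2.CHAIN_APPROX_NONE)[0],key=cv2.contourArea)[:,0]
Q=onz(a,c,.048)[:,:2]; A=far-.085*x
for _ in range(20):
    r_=np.linalg.norm(Q-A,axis=1); k=(abs(r_-.0855)<.004)
    q=Q[k]; s=np.linalg.lstsq(np.c_[2*q,np.ones(len(q))],(q**2).sum(1),rcond=None)[0]; A=s[:2]
print('circle',A,np.sqrt(s[2]+A@A),k.sum())
d=Q-A; rr=np.linalg.norm(d,axis=1); th=np.degrees(np.arctan2(d[:,1],d[:,0]))
h=[(t,round(1000*np.median(rr[(abs(th-t)<3)]),0)) for t in range(-180,180,6) if (abs(th-t)<3).any()]; print(h)
print('notch',f([(412,311)],.048)-A,'tip',f([(212,402)],.048)-A)
n=f([(412,311)],.048)[0]-A; t=f([(212,402)],.048)[0]-A
print(np.degrees(np.arctan2(n[1],n[0])),np.degrees(np.arctan2(t[1],t[0])),np.linalg.norm(t))
W=f([(207,466),(312,466),(258,466)],.075); print(W,np.linalg.norm(W[0]-W[1]))
y=np.array([-x[1],x[0]]);w=-.111*x
print('wings nominal',A-x*.111-y*.038, 'alt', A-x*.111+y*.038)
```

```text
[[6.72057156e-01 1.44973485e-01]
 [6.17725819e-01 4.88947971e-04]
 [4.17693080e-01 7.81355407e-02]
 [4.76013114e-01 2.24293933e-01]] [np.float64(0.1543621576716659), np.float64(0.21457420613032385), np.float64(0.15736423326240323), np.float64(0.21148285955363222)]
axis from plate [0.56587068 0.10404753] pointer bearing 158.38135060928764
circle [0.56749302 0.1044455 ] 0.08369849147330193 128
[(-180, np.float64(80.0)), (-174, np.float64(73.0)), (-168, np.float64(84.0)), (-162, np.float64(84.0)), (-156, np.float64(75.0)), (-150, np.float64(72.0)), (-144, np.float64(72.0)), (-138, np.float64(78.0)), (-132, np.float64(85.0)), (-126, np.float64(84.0)), (-120, np.float64(72.0)), (-114, np.float64(76.0)), (-108, np.float64(85.0)), (-102, np.float64(82.0)), (-96, np.float64(73.0)), (-90, np.float64(70.0)), (-84, np.float64(72.0)), (-78, np.float64(78.0)), (-72, np.float64(84.0)), (-66, np.float64(83.0)), (-60, np.float64(84.0)), (-54, np.float64(84.0)), (-48, np.float64(83.0)), (-42, np.float64(80.0)), (-36, np.float64(73.0)), (-30, np.float64(70.0)), (-24, np.float64(71.0)), (-18, np.float6
[... 374 characters left out ...]
np.float64(82.0)), (84, np.float64(72.0)), (90, np.float64(70.0)), (96, np.float64(71.0)), (102, np.float64(75.0)), (108, np.float64(83.0)), (114, np.float64(83.0)), (120, np.float64(83.0)), (126, np.float64(83.0)), (132, np.float64(83.0)), (138, np.float64(82.0)), (144, np.float64(75.0)), (150, np.float64(70.0)), (156, np.float64(72.0)), (162, np.float64(78.0)), (168, np.float64(74.0)), (174, np.float64(58.0))]
notch [[-0.03807459 -0.06512708]] tip [[-0.08475015  0.03428809]]
-120.31140384671946 157.9728003751972 0.0914235259303663
[[0.45095004 0.13464748]
 [0.45145583 0.08409561]
 [0.45120869 0.11007217]] 0.05055440248226536
wings nominal [0.45030091 0.11001396] alt [0.47830137 0.18066787]
```

The measurements agree with the given sizes:
- **Axis:** (0.567, 0.1045)
- **Pointer bearing:** 158°
- **Notch bearing:** -120°, so it needs about 82° clockwise
- **Scallop to use:** bearing 90.5°
- **Wings:** (0.451, 0.110), at a bearing of about 90°

Next I'll lower the closed fingertip into that scallop.

Call:
apply_moves(
  targets=[
    {"dp":[0.021,0.15,0],"yaw":15},
    {"dp":[0.021,0.15,0],"yaw":15},
    {"dp":[0.021,0.15,0],"yaw":15},
    {"dp":[0.021,0.15,0],"yaw":15},
    {"dp":[0.021,0.15,0],"yaw":15},
    {"dp":[0.021,0.15,-0.04],"yaw":15},
    {"dp":[0.021,0.15,-0.08],"yaw":15},
    {"dp":[0.021,0.15,-0.12],"yaw":15},
    {"dp":[0.021,0.15,-0.16],"yaw":15},
    {"dp":[0.021,0.15,-0.19],"yaw":15},
    {"dp":[0.021,0.15,-0.2],"yaw":15},
    {"dp":[0.021,0.15,-0.21],"yaw":15},
    {"dp":[0.021,0.15,-0.215],"yaw":15},
    {"dp":[0.021,0.15,-0.22],"yaw":15},
    {"dp":[0.021,0.15,-0.225],"yaw":15},
    {"dp":[0.021,0.15,-0.23],"yaw":15},
    {"dp":[0.021,0.15,-0.235],"yaw":15},
    {"dp":[0.021,0.15,-0.24],"yaw":15},
    {"dp":[0.021,0.15,-0.24],"yaw":15},
  ],
)

```text
time_s: 3.4
tcp_pos: [0.5646, 0.2022, 0.0578]
eef_rot: [180.0, 0.0, 0.8]
contact_force: [-0.8, 0.4, -0.8]
gripper_width: 0.0003
gripper_force: 0.0
```

Run:
```python
from h import *
A=np.array([.567,.1045]); rad=.098
s=get_state(); p=s['tcp_pos'][:2]; d=p-A; print(s['contact_force'],np.linalg.norm(d),np.degrees(np.arctan2(d[1],d[0])))
b=cap('scene'); save('pics/s2.png',cv2.resize(b['image'][130:270,220:420],None,fx=3,fy=3))
th0=np.arctan2(d[1],d[0])
for k in range(0,96,5):
    t=th0-np.radians(k); q=A+rad*np.array([np.cos(t),np.sin(t)])-p; print(-k,q.round(4))
```

```text
[-0.8496994   0.43069208 -0.81506007] 0.09774387930036431 91.38678016309774
0 [-0.      0.0003]
-5 [0.0085 0.0001]
-10 [ 0.017  -0.0008]
-15 [ 0.0254 -0.0025]
-20 [ 0.0336 -0.0048]
-25 [ 0.0416 -0.0079]
-30 [ 0.0493 -0.0117]
-35 [ 0.0566 -0.0161]
-40 [ 0.0635 -0.0211]
-45 [ 0.07   -0.0268]
-50 [ 0.0759 -0.0329]
-55 [ 0.0813 -0.0396]
-60 [ 0.086  -0.0467]
-65 [ 0.0902 -0.0542]
-70 [ 0.0936 -0.062 ]
-75 [ 0.0964 -0.0701]
-80 [ 0.0984 -0.0784]
-85 [ 0.0998 -0.0868]
-90 [ 0.1003 -0.0953]
-95 [ 0.1002 -0.1039]
```

View pics/s2.png

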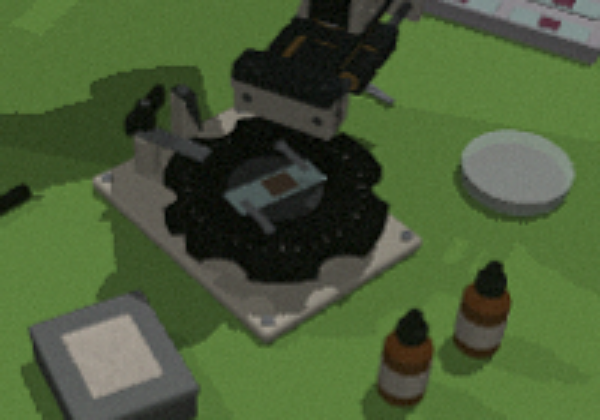

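The fingertip is down at the scallop with no contact force. I'll push the first 30° along the circle.

Call:
apply_moves(
  targets=[
    {"dp":[0.0043,0.0003,0],"yaw":-2.5},
    {"dp":[0.0085,0.0,0],"yaw":-5},
    {"dp":[0.0128,-0.0003,0],"yaw":-7.5},
    {"dp":[0.017,-0.0008,0],"yaw":-10},
    {"dp":[0.0212,-0.0016,0],"yaw":-12.5},
    {"dp":[0.0254,-0.0025,0],"yaw":-15},
    {"dp":[0.0295,-0.0036,0],"yaw":-17.5},
    {"dp":[0.0336,-0.0048,0],"yaw":-20},
    {"dp":[0.0376,-0.0063,0],"yaw":-22.5},
    {"dp":[0.0416,-0.0079,0],"yaw":-25},
    {"dp":[0.0455,-0.0097,0],"yaw":-27.5},
    {"dp":[0.0493,-0.0117,0],"yaw":-30},
    {"dp":[0.0493,-0.0117,0],"yaw":-30},
  ],
)

```text
time_s: 4.53
tcp_pos: [0.615, 0.1907, 0.0588]
eef_rot: [-180.0, -0.0, -29.3]
contact_force: [-0.1, -0.1, 0.0]
gripper_width: 0.0003
gripper_force: 0.0
```

```bash
cat >> h.py <<'E'
A=np.array([.5672,.1045])
def stage():
    "scallop phase from table's dark contour in the top view; returns stage candidates deg (mod 60) with pointer 158.2"
    a=cap('top'); im=a['image']; m=(im.max(2)<45).astype(np.uint8)
    th=np.radians(np.arange(-180,180,1.)); out=[]
    R=np.linspace(.05,.095,91)
    v=[]
    for t in th:
        X=np.c_[A[0]+R*np.cos(t),A[1]+R*np.sin(t),np.full(91,.048)]; uv=proj(a,X)
        mm=cv2.remap(im.max(2).astype(np.float32),uv[:,0].astype(np.float32)[None],uv[:,1].astype(np.float32)[None],1)[0]
        b=np.where(mm[R>.06]>50)[0]; v.append(R[R>.06][b[0]] if len(b) else .095)
    return np.degrees(th),np.array(v),a
E
python3 - <<'E'
from h import *
s=get_state(); d=s['tcp_pos'][:2]-A; print(s['tcp_pos'],s['contact_force'],np.linalg.norm(d),np.degrees(np.arctan2(d[1],d[0])))
th,v,a=stage()
print([(int(t),int(1000*x)) for t,x in zip(th,v)][::4])
save('pics/t3.png',np.clip(cv2.resize(a['image'][160:305,145:290],None,fx=4,fy=4,interpolation=cv2.INTER_CUBIC)*1.8,0,255).astype(np.uint8))
E
```

```text
[0.61498856 0.19069977 0.05881297] [-0.08345471 -0.07221644  0.04995056] 0.09856037281935164 60.99631329124141
[(-180, 60), (-176, 71), (-172, 71), (-168, 72), (-164, 76), (-160, 85), (-156, 85), (-152, 84), (-148, 75), (-144, 70), (-140, 76), (-136, 85), (-132, 85), (-128, 82), (-124, 76), (-119, 73), (-116, 72), (-112, 72), (-108, 74), (-104, 79), (-100, 85), (-96, 85), (-92, 85), (-88, 85), (-84, 63), (-80, 84), (-76, 84), (-72, 84), (-68, 84), (-64, 77), (-59, 72), (-56, 71), (-52, 71), (-48, 73), (-44, 78), (-40, 84), (-36, 85), (-32, 85), (-28, 85), (-24, 64), (-20, 85), (-16, 85), (-12, 85), (-8, 85), (-4, 76), (0, 73), (4, 71), (8, 72), (12, 73), (16, 78), (20, 85), (24, 85), (28, 86), (32, 86), (36, 84), (40, 95), (44, 95), (48, 95), (52, 81), (56, 77), (59, 73), (64, 72), (68, 72), (72, 74), (76, 95), (80, 78), (84, 66), (88, 65), (92, 84), (96, 66), (100, 85), (104, 84), (108, 85), (112, 84), (116, 75), (119, 73), (124, 71), (128, 72), (132, 73), (136, 78), (140, 85), (144, 85), (148, 85), (152, 85), (156, 63), (160, 85), (164, 84), (168, 84), (172, 60), (176, 60)]
```

View pics/t3.png

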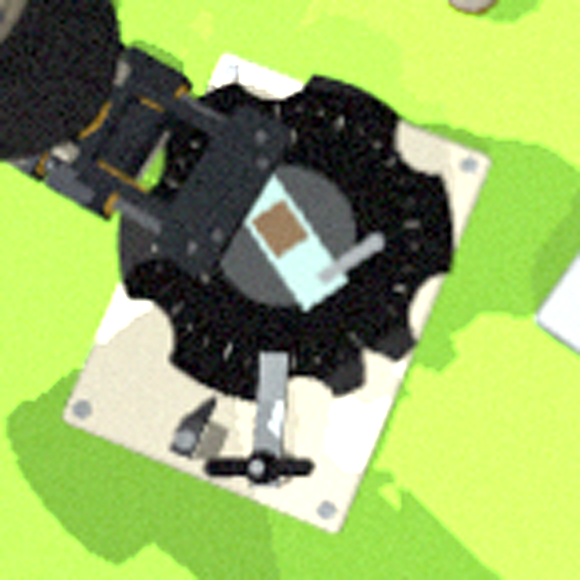

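The push works: the notch is now at crop (378,352), bearing about -144°, so 58° remain. The finger leads the scallop centre by 5°. I'll push to a finger bearing of about 5°.

Call:
apply_moves(
  targets=[
    {"dp":[0.0044,-0.0026,0],"yaw":-3},
    {"dp":[0.0087,-0.0055,0],"yaw":-6},
    {"dp":[0.0129,-0.0085,0],"yaw":-9},
    {"dp":[0.0169,-0.0118,0],"yaw":-12},
    {"dp":[0.0207,-0.0153,0],"yaw":-15},
    {"dp":[0.0243,-0.019,0],"yaw":-18},
    {"dp":[0.0277,-0.0228,0],"yaw":-21},
    {"dp":[0.0309,-0.0269,0],"yaw":-24},
    {"dp":[0.0339,-0.0311,0],"yaw":-27},
    {"dp":[0.0367,-0.0354,0],"yaw":-30},
    {"dp":[0.0392,-0.0399,0],"yaw":-33},
    {"dp":[0.0415,-0.0445,0],"yaw":-36},
    {"dp":[0.0436,-0.0492,0],"yaw":-39},
    {"dp":[0.0454,-0.0541,0],"yaw":-42},
    {"dp":[0.0469,-0.059,0],"yaw":-45},
    {"dp":[0.0482,-0.064,0],"yaw":-48},
    {"dp":[0.0493,-0.069,0],"yaw":-51},
    {"dp":[0.05,-0.0741,0],"yaw":-54},
    {"dp":[0.0504,-0.0776,0],"yaw":-56},
    {"dp":[0.0504,-0.0776,0],"yaw":-56},
  ],
)

```text
time_s: 6.25
tcp_pos: [0.6648, 0.1128, 0.0588]
eef_rot: [-180.0, 0.0, -85.2]
contact_force: [0.2, -0.8, -0.1]
gripper_width: 0.0001
gripper_force: 0.1
```

Run:
```python
from h import *
s=get_state(); d=s['tcp_pos'][:2]-A; print(s['contact_force'],np.linalg.norm(d),np.degrees(np.arctan2(d[1],d[0])))
th,v,a=stage()
print([(int(round(t)),int(1000*x)) for t,x in zip(th,v)][::3])
save('pics/t4.png',np.clip(cv2.resize(a['image'][160:305,145:290],None,fx=4,fy=4,interpolation=cv2.INTER_CUBIC)*1.8,0,255).astype(np.uint8))
```

```text
[ 0.1899494  -0.80047789 -0.10278119] 0.09795696405009487 4.88822130793935
[(-180, 60), (-177, 62), (-174, 72), (-171, 71), (-168, 72), (-165, 73), (-162, 75), (-159, 81), (-156, 85), (-153, 85), (-150, 85), (-147, 85), (-144, 85), (-141, 85), (-138, 85), (-135, 85), (-132, 85), (-129, 86), (-126, 85), (-123, 78), (-120, 74), (-117, 73), (-114, 71), (-111, 71), (-108, 72), (-105, 74), (-102, 77), (-99, 84), (-96, 85), (-93, 85), (-90, 85), (-87, 84), (-84, 84), (-81, 85), (-78, 84), (-75, 84), (-72, 84), (-69, 84), (-66, 84), (-63, 79), (-60, 75), (-57, 72), (-54, 71), (-51, 71), (-48, 71), (-45, 73), (-42, 77), (-39, 84), (-36, 85), (-33, 85), (-30, 85), (-27, 85), (-24, 85), (-21, 86), (-18, 85), (-15, 60), (-12, 60), (-9, 74), (-6, 82), (-3, 95), (0, 95), (3, 72), (6, 71), (9, 66), (12, 72), (15, 73), (18, 66), (21, 95), (24, 95), (27, 83), (30, 76), (33, 93), (36, 86), (39, 85), (42, 85), (45, 85), (48, 85), (51, 85), (54, 84), (57, 78), (60, 60), (63, 72), (66, 71), (69, 69), (72, 71), (75, 73), (78, 76), (81, 83), (84, 85), (87, 85), (90, 85), (93, 85), (96, 85), (99, 85), (102, 85), (105, 85), (108, 85), (111, 85), (114, 85), (117, 79), (120, 74), (123, 72), (126, 71), (129, 71), (132, 72), (135, 74), (138, 77), (141, 83), (144, 85), (147, 85), (150, 84), (153, 82), (156, 75), (159, 71), (162, 78), (165, 84), (168, 84), (171, 60), (174, 60), (177, 60)]
```

View pics/t4.png

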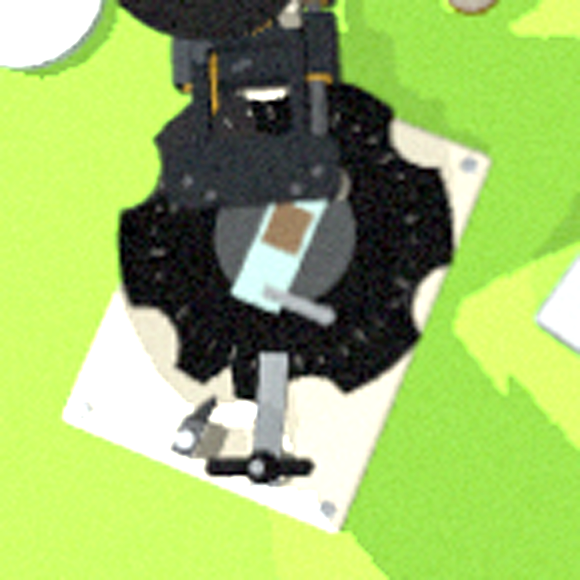

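The notch bearing is now about 158.7° against the pointer's 158.2°, so the stage is at zero within about 0.01–0.02 rad. I'll back off the flank, lift, and go over the wings with a small opening.

Call:
apply_moves(
  targets=[
    {"dp":[0.001,0.003,0],"yaw":0},
    {"dp":[0.001,0.003,0],"yaw":0},
    {"dp":[0.001,0.003,0.03],"yaw":0},
    {"dp":[0.001,0.003,0.07],"yaw":-2},
    {"dp":[0.001,0.003,0.11],"yaw":-4},
    {"dp":[-0.03,0.0,0.11],"yaw":-4},
    {"dp":[-0.07,-0.003,0.11],"yaw":-4},
    {"dp":[-0.11,-0.003,0.11],"yaw":-4},
    {"dp":[-0.15,-0.003,0.11],"yaw":-4},
    {"dp":[-0.19,-0.003,0.11],"yaw":-4},
    {"dp":[-0.214,-0.003,0.11],"yaw":-4},
    {"dp":[-0.214,-0.003,0.11],"yaw":-4},
    {"dp":[-0.214,-0.003,0.11],"yaw":-4},
  ],
)

```text
time_s: 7.38
tcp_pos: [0.4499, 0.1105, 0.1695]
eef_rot: [-179.9, 0.1, -89.0]
contact_force: [0.6, 0.0, 0.5]
gripper_width: 0.0005
gripper_force: 0.0
```

Call:
apply_moves(
  targets=[
    {"dp":[0,0,0],"yaw":0},
    {"dp":[0,0,0],"yaw":0},
    {"dp":[0,0,0],"yaw":0},
    {"dp":[0,0,0],"yaw":0},
    {"dp":[0,0,0],"yaw":0},
  ],
  grip=0.35,
)

```text
time_s: 7.8
tcp_pos: [0.4511, 0.11, 0.1681]
eef_rot: [180.0, -0.0, -89.2]
contact_force: [-0.2, 0.5, -0.1]
gripper_width: 0.026
gripper_force: 0.0
```

Run:
```python
from h import *
s=get_state(); print(s['tcp_pos'],s['eef_rot'])
a=cap('wrist'); b=cap('scene')
x=np.clip(cv2.resize(b['image'][120:260,220:380],(640,560))*1.8,0,255).astype(np.uint8)
save('pics/s5.png',x)
```

```text
[0.45110253 0.1100157  0.16814963] [ 1.79957485e+02 -3.24198397e-02 -8.92053872e+01]
```

View pics/s5.png

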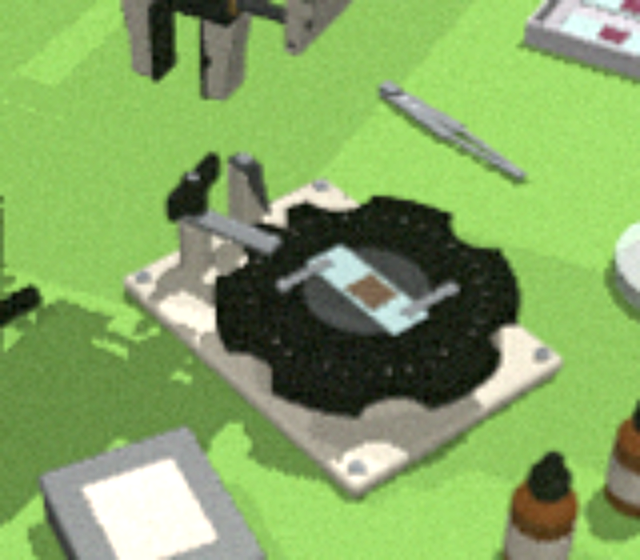

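The fingers at (155–235, 80) hang above the wings at (195,185), and the notch still faces the pointer. Descending and closing.

Call:
apply_moves(
  targets=[
    {"dp":[0,0,-0.03],"yaw":0},
    {"dp":[0,0,-0.05],"yaw":0},
    {"dp":[0,0,-0.06],"yaw":0},
    {"dp":[0,0,-0.067],"yaw":0},
    {"dp":[0,0,-0.074],"yaw":0},
    {"dp":[0,0,-0.079],"yaw":0},
    {"dp":[0,0,-0.083],"yaw":0},
    {"dp":[0,0,-0.083],"yaw":0},
  ],
)

```text
time_s: 8.57
tcp_pos: [0.4507, 0.1101, 0.0852]
eef_rot: [180.0, -0.0, -89.2]
contact_force: [0.1, -0.1, -0.5]
gripper_width: 0.0284
gripper_force: 0.0
```

Call:
apply_moves(
  targets=[
    {"dp":[0,0,0],"yaw":0},
    {"dp":[0,0,0],"yaw":0},
    {"dp":[0,0,0],"yaw":0},
    {"dp":[0,0,0],"yaw":0},
    {"dp":[0,0,0],"yaw":0},
    {"dp":[0,0,0],"yaw":0},
  ],
  grip=1,
  squeeze=25,
)

```text
time_s: 9.07
tcp_pos: [0.4513, 0.1104, 0.086]
eef_rot: [-179.9, 0.0, -89.2]
contact_force: [2.3, -1.1, 2.4]
gripper_width: 0.0151
gripper_force: 25.0
```

The width is 15 mm rather than 9 mm, so I'm probably on the hub, and the wings will follow with some lag. I'll turn clockwise and watch the moment.

Call:
apply_moves(
  targets=[
    {"dp":[0,0,0],"yaw":-4},
    {"dp":[0,0,0],"yaw":-8},
    {"dp":[0,0,0],"yaw":-12},
    {"dp":[0,0,0],"yaw":-16},
    {"dp":[0,0,0],"yaw":-20},
    {"dp":[0,0,0],"yaw":-24},
    {"dp":[0,0,0],"yaw":-28},
    {"dp":[0,0,0],"yaw":-32},
    {"dp":[0,0,0],"yaw":-36},
    {"dp":[0,0,0],"yaw":-40},
    {"dp":[0,0,0],"yaw":-44},
    {"dp":[0,0,0],"yaw":-47},
    {"dp":[0,0,0],"yaw":-50},
    {"dp":[0,0,0],"yaw":-50},
  ],
)

```text
time_s: 10.23
tcp_pos: [0.4513, 0.1104, 0.086]
eef_rot: [-180.0, 0.1, -139.3]
contact_force: [2.4, -1.5, 2.8]
gripper_width: 0.0155
gripper_force: 25.0
```

Run:
```python
from h import *
s=get_state(); print(s['tcp_pos'],s['eef_rot'],s['moment'],s['contact_force'],s['gripper_width'])
b=cap('scene')
save('pics/s6.png',np.clip(cv2.resize(b['image'][120:260,220:380],(640,560))*1.8,0,255).astype(np.uint8))
```

```text
[0.45134733 0.11038373 0.08601724] [-1.79975579e+02  6.90112778e-02 -1.39282618e+02] [-0.36909523 -0.84115041  0.04108871] [ 2.35616132 -1.50054034  2.79897887] 0.015461231181395767
```

View pics/s6.png

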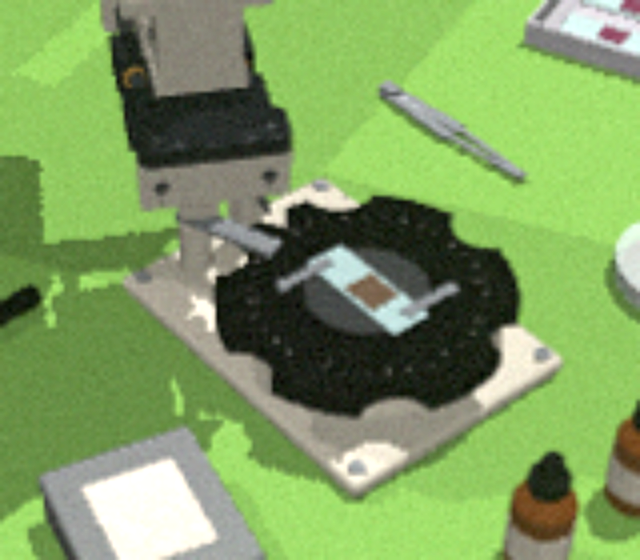

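The gripper is turning on the screw and the table hasn't moved. I'll continue towards the stop in small steps.

Call:
apply_moves(
  targets=[
    {"dp":[0,0,0],"yaw":-3},
    {"dp":[0,0,0],"yaw":-6},
    {"dp":[0,0,0],"yaw":-9},
    {"dp":[0,0,0],"yaw":-11},
    {"dp":[0,0,0],"yaw":-13},
    {"dp":[0,0,0],"yaw":-13},
  ],
)

```text
time_s: 10.78
tcp_pos: [0.4513, 0.1104, 0.086]
eef_rot: [-180.0, 0.1, -152.1]
contact_force: [2.1, -2.0, 5.0]
gripper_width: 0.0151
gripper_force: 25.0
```

Run:
```python
from h import *
s=get_state(); print(s['eef_rot'],s['moment'],s['contact_force'],s['gripper_width'])
```

```text
[-1.79990874e+02  6.85762247e-02 -1.52122413e+02] [-0.33734426 -0.99763606  0.16209375] [ 2.13531716 -1.99739722  5.03152352] 0.01507538807741462
```

Call:
apply_moves(
  targets=[
    {"dp":[0,0,0],"yaw":-2},
    {"dp":[0,0,0],"yaw":-4},
    {"dp":[0,0,0],"yaw":-6},
    {"dp":[0,0,0],"yaw":-8},
    {"dp":[0,0,0],"yaw":-8},
  ],
)

```text
time_s: 11.2
tcp_pos: [0.451, 0.1103, 0.0859]
eef_rot: [-180.0, 0.0, -160.1]
contact_force: [1.0, -0.8, 5.5]
gripper_width: 0.0152
gripper_force: 25.0
```

Run:
```python
from h import *
s=get_state(); print(s['eef_rot'],s['moment'],s['contact_force'],s['gripper_width'])
```

```text
[-1.79996973e+02  2.99101256e-02 -1.60106848e+02] [-0.30440692 -0.38927522  0.22789556] [ 0.98311226 -0.79228531  5.54611869] 0.015222285264135936
```

I've turned it 71° in all and the moment has reached 0.23 N m, so it's probably at the stop. I'll release, lift clear and check.

Call:
apply_moves(
  targets=[
    {"dp":[0,0,0],"yaw":0},
    {"dp":[0,0,0],"yaw":0},
    {"dp":[0,0,0],"yaw":0},
    {"dp":[0,0,0],"yaw":0},
    {"dp":[0,0,0.02],"yaw":0},
    {"dp":[0,0,0.05],"yaw":0},
    {"dp":[0,0,0.09],"yaw":0},
    {"dp":[-0.04,-0.01,0.12],"yaw":0},
    {"dp":[-0.02,-0.05,0.14],"yaw":0},
    {"dp":[0,-0.09,0.14],"yaw":0},
    {"dp":[0.02,-0.13,0.14],"yaw":0},
    {"dp":[0.02,-0.17,0.14],"yaw":0},
    {"dp":[0.02,-0.21,0.14],"yaw":0},
    {"dp":[0.02,-0.25,0.14],"yaw":0},
    {"dp":[0.02,-0.29,0.14],"yaw":0},
    {"dp":[0.02,-0.29,0.14],"yaw":0},
  ],
  grip=0.4,
)

```text
time_s: 12.53
tcp_pos: [0.4698, -0.1845, 0.2249]
eef_rot: [180.0, -0.1, -160.4]
contact_force: [0.7, 0.1, 0.6]
gripper_width: 0.0264
gripper_force: 0.0
```

Run:
```python
from h import *
th,v,a=stage(); t0=dict(np.load('top.npz'))
k=(v<.0785)&(v>.069); t=th[k]
print('scallop/notch runs',[int(x) for x in t])
x=np.clip(cv2.resize(a['image'][230:300,165:260],None,fx=8,fy=8,interpolation=cv2.INTER_CUBIC)*1.8,0,255).astype(np.uint8)
save('pics/t7.png',x)
```

```text
scallop/notch runs []
```

View pics/t7.png

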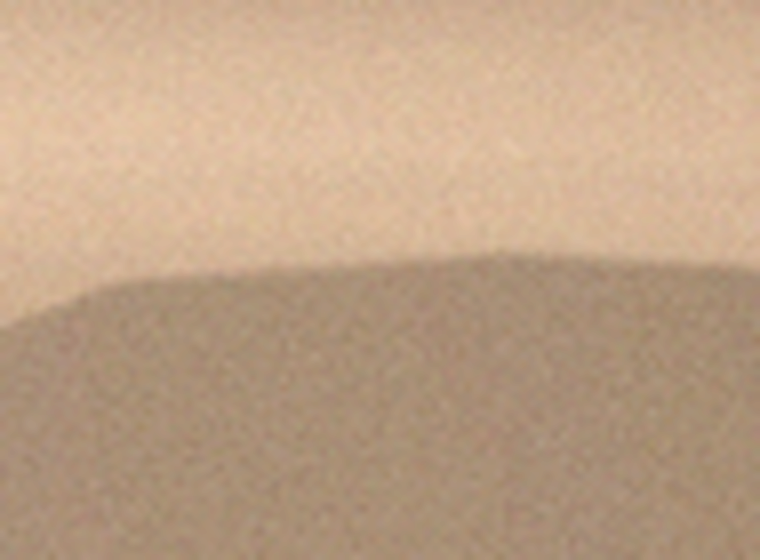

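The arm's own casing fills that top view. That was my tenth picture, so I'll move well aside and finish by numbers alone.

Call:
apply_moves(
  targets=[
    {"dp":[0,-0.04,0.02],"yaw":0},
    {"dp":[-0.02,-0.08,0.02],"yaw":0},
    {"dp":[-0.03,-0.12,0.02],"yaw":0},
    {"dp":[-0.04,-0.16,0.02],"yaw":0},
    {"dp":[-0.06,-0.2,0.02],"yaw":0},
    {"dp":[-0.08,-0.23,0.02],"yaw":0},
    {"dp":[-0.1,-0.27,0.02],"yaw":0},
    {"dp":[-0.12,-0.31,0.02],"yaw":0},
    {"dp":[-0.14,-0.34,0.02],"yaw":0},
    {"dp":[-0.16,-0.37,0.02],"yaw":0},
    {"dp":[-0.17,-0.4,0.02],"yaw":0},
    {"dp":[-0.17,-0.4,0.02],"yaw":0},
  ],
)

```text
time_s: 13.58
tcp_pos: [0.2985, -0.5833, 0.2441]
eef_rot: [179.9, -0.1, -160.3]
contact_force: [0.7, 0.7, -1.2]
gripper_width: 0.0261
gripper_force: 0.0
```

```bash
cat > chk.py <<'E'
from h import *
def wing(a):
    im=a['image'].max(2); k=8
    # rectify plane z=.072 around the wings, 0.5 mm/px; x_img=-y world, up=+x
    g=np.arange(-40,41)*.0008; Y,X=np.meshgrid(-g,-g)
    P=np.c_[(.4508+X).ravel(),(.1101+Y).ravel(),np.full(X.size,.075)]; uv=proj(a,P).astype(np.float32)
    q=cv2.remap(im.astype(np.float32),uv[:,0].reshape(X.shape),uv[:,1].reshape(X.shape),1)
    m=(q<48).astype(np.uint8); n,L,S,C=cv2.connectedComponentsWithStats(m)
    l=max((i for i in range(1,n)),key=lambda i:S[i,4] if np.hypot(*(C[i]-40))<12 else 0)
    pts=np.argwhere(L==l); w=np.c_[X[L==l],Y[L==l]]; w0=w.mean(0); ev,V=np.linalg.eigh(np.cov((w-w0).T))
    return w0,np.degrees(np.arctan2(V[1,1],V[0,1])),4*np.sqrt(ev),m
for a in (dict(np.load('top.npz')),cap('top')):
    w0,b,e,m=wing(a); print('wing c',w0,'bearing',b%180,'size',e)
print('\n'.join(''.join('#' if x else '.' for x in r_) for r_ in m[::2]))
th,v,a=stage(); k=(v<.079)&(v>.069); print([int(x) for x in th[k]])
E
python3 chk.py
```

```text
wing c [0.02557333 0.02716   ] bearing 141.42213801285686 size [0.0049311  0.01287222]
wing c [ 5.08670520e-05 -1.54104046e-03] bearing 31.96306116460792 size [0.01346984 0.05595741]
.................................................................................
..........##.....................................................................
.......####......................................................................
.....#####.......................................................................
...######........................................................................
.#######.........................................................................
..######.........................................................................
.......#.................####....................................................
......................##########.................................................
.....................#############...............................................
.....................###############.............................................
...............
[... 2243 characters left out ...]
.....................................
.................................................................................
.................................................................................
[-176, -175, -170, -169, -168, -167, -166, -165, -164, -161, -122, -121, -119, -119, -118, -117, -116, -115, -114, -113, -110, -109, -108, -107, -106, -105, -104, -103, -102, -61, -59, -59, -58, -57, -56, -55, -54, -53, -49, -48, -47, -46, -45, -44, -43, 0, 1, 2, 3, 4, 5, 6, 7, 11, 12, 13, 14, 14, 16, 17, 20, 57, 58, 59, 59, 61, 62, 63, 64, 65, 66, 70, 71, 72, 73, 74, 75, 76, 117, 118, 119, 119, 121, 122, 123, 124, 125, 130, 131, 132, 133, 134, 135, 136, 138, 139, 155, 156, 159, 160, 161, 162]
```

The wing bearing is 32°, and the hard stop should be near 31°, so the clamp is at about 1.29 rad. The notch is at 158.2–158.5° against the pointer's 158.2°. The arm is clear, so I'll hand in.

```bash
python3 -c "
from plant import r
print(r.close_job())"
```

```text
the job is handed in; nothing more can be done
None
```

I handed the job in: the notch points at the pointer to within about 0.01 rad and the clamp is tight at about 1.29 of 1.3 rad, both measured from the top camera, but the hand-in returned no verdict.

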